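# Put together the specimen sieve tower

### The job

Put the small sieve tower together for the next specimen, from the bottom up and one piece at a time: the receiver pot in the round hole of the square aluminium stand, the fine sieve on it, the coarse sieve on that, and the knobbed lid on top, each piece pushed or let down fully home in the one below. Leave the tower standing free, and leave the jar, the bottles and the slide box where they are.

Things in the scene. Friction and masses are not known exactly. Their poses are not given: they have to be found in the camera images.
- receiver_c (a point): receiver: tallest white plastic pot, closed white floor, 60 mm outside diameter, 58 mm high in all, wall 4 mm, mouth 52 mm, about 90 g, upright. Foot below: 8 mm high, tapering 48 to 43 mm across; its 60 mm shoulder rests on the rim of what is below. Point: on its axis half-way up, 29 mm above its underside; z up. Seated, it is 21 mm above the stand's point.
- fine_c (a point): fine sieve: lowest white plastic pot, with a close grey steel mesh 13 mm below its rim, 60 mm outside diameter, 40 mm high in all, wall 4 mm, mouth 52 mm, about 60 g, upright. Foot below: 8 mm high, tapering 48 to 43 mm across; its 60 mm shoulder rests on the rim of what is below. Point: on its axis half-way up, 20 mm above its underside; z up. Seated, it is 41 mm above the receiver's point.
- coarse_c (a point): coarse sieve: white plastic pot with an open bottom of wide-spaced steel bars (13 mm apart), 60 mm outside diameter, 54 mm high in all, wall 4 mm, mouth 52 mm, about 60 g, upright. Foot below: 8 mm high, tapering 48 to 43 mm across; its 60 mm shoulder rests on the rim of what is below. Point: on its axis half-way up, 27 mm above its underside; z up. Seated, it is 39 mm above the fine sieve's point.
- lid_c (a point): lid: white plastic disc 60 mm across, 6 mm thick, with a round knob 18 mm across and 34 mm high; 48 mm high in all, about 45 g, knob up. Foot under the disc: 8 mm high, tapering 48 to 43 mm across. Point: on its axis half-way up, 24 mm above its underside and 10 mm above the disc; z up. Seated, it is 43 mm above the coarse sieve's point.
- seat (a point): stand: square aluminium plate 90 x 90 mm, 12 mm thick, fixed to the bench, with one round hole 52 mm across and 10 mm deep in its middle. The point is the centre of the hole at the level of the plate's top face, 12 mm above the bench; z is up.
- jar: specimen jar, closed, clear with a blue cap, 46 mm across, 55 mm high, loose; not part of the job. Origin at the centre of its underside.
- reagent: brown reagent bottle with a black cap, 60 mm across, 120 mm high, loose; not part of the job. Origin at the centre of its underside.
- oil: small brown oil bottle with a black cap, 28 mm across, 48 mm high, loose; not part of the job. Origin at the centre of its underside.
- slidebox: closed grey plastic box of slides, 34 x 82 x 30 mm high, loose; not part of the job. Origin at the centre of its underside; y along its length.

How it is judged:
By the outcome, as a careful person would: the job done as asked, in the order asked, and still so for the second after the job is handed in, with the robot touching nothing.
It also fails if it takes over 128 s, if anything falls off the work surface, if the arm or the gripper's body presses on something with over 40 N, if the wrist force passes 120 N, or if a joint passes its speed limit or range.

### The arm

A 7-joint arm with a two-finger parallel gripper is mounted at the origin on the work surface. World frame = base frame: x ahead of the robot, y to its left, z up, the work surface at z = 0. Lengths are in mm, angles in rad, forces in N, time in s.
With the tool pointing down it reaches from about 350 to 775 mm from the base axis. Payload 3.1 kg.
Tool frame: the origin (TCP) lies midway between the tips of the shut fingers; the grasp point (between the pads) lies 19 mm behind it (env.grip_point_offset is the distance from the TCP to the grasp point, in mm); z points along the fingers, y is the line along which they close (so a half turn about z gives the same grasp; the last joint's range is limited). The gripper opens to 85 mm and grips with 20 to 120 N. Pads are 22 mm wide; open, the fingers measure 114 mm over their backs; the gripper's body (76 mm by 85 mm) begins 54 mm behind the grasp point. The pads swing forward as they close: fully open they stand 13 mm farther back than shut.
Start: joints at [-1.184, 0.311, 0.014, 1.512, -0.004, 1.319, -0.027], TCP at [228.655, 500.234, 231.304] pointing down, gripper open.
Joint ranges: [-2.7, 2.7], [-0.3, 1.91], [-1.27, 1.3], [0.12, 2.57], [-1.44, 4.58], [0.2, 2.03], [-3.05, 3.05]. Speed limits (rad/s): [2.79, 2.79, 3.14, 3.14, 3.14, 3.14, 3.14].

### API

Orientations are given as a unit quaternion [w, x, y, z].
In Python, from station import env gives the robot as it stands. The module is installed in compiled form; this text tells all that it offers.
- The arm moves only by the tool servo_tool, never from a script. Its arguments are lists of equal length, an entry for each row: "turn": the turn, a rotation vector about the tool's x, y, z in degrees, a list of three; "slide": the shift along the tool's x, y, z in m, a list of three; "gripper": the opening in per cent of the stroke, from 0 (shut) to 100 (fully open). In form: {"turn": [[ax, ay, az], ...], "slide": [[x, y, z], ...], "gripper": [gripper, ...]}. A call has 1 to 8 rows; each row is the pose to reach, as a shift and turn from the pose commanded when the call began, along the tool's axes at that moment; what a row does not reach only later rows make up. A row lasts 1/10 s, in which the tool goes at most 50 mm and 8.59 degrees, less where a joint would pass 70% of its speed; a pose out of reach is approached as far as the arm can. A call with a gripper value outside its range is refused whole. The fingers move at their own pace and stop on an object; "squeeze" is the grip in N (left out, the last holds). Time passes only in rows, so rows that repeat a pose let the fingers close. It gives the time, the measured TCP pose, the force, the opening and the grip force at its end, in the units of the state.
- env.observe(): the state, without advancing time (a new reading comes with each control period).
- env.snapshot(name): name is "scene" or "side" or "wrist"; returns the picture (420x560x3 uint8, red, green, blue); there is no depth.
- env.camera_model(name): a dict with "mtx" (3x3 intrinsics, pixels), "R" (3x3) and "t" (3): a world point X has camera coordinates R X + t. Camera axes: x right, y down, z forward; pixel columns grow to the right and rows downward; lengths in mm; the calibration is good to about 2 mm. A picture is of the moment at which its call begins: read the wrist's pose just before it. camera_model takes no time and is no camera call; for the wrist camera it gives the pose at the moment of the call.
- env.sign_off(): hands the job in; it is judged then, once.
The state is a dict: "time": time; "q": joint angles; "joint_velocities": joint speeds; "tau": joint torques, N m; "position": TCP position; "orientation": TCP orientation; "contact_force": force on the tool from outside, world axes, zero at the start; "wrist_torque": the same for the moment, N m; "width": finger opening in mm; "grip_force": force on a finger pad.
Only numpy, scipy, OpenCV 4.12 (cv2) and the standard library are available. Lean on these libraries where they do the work, as an engineer would, in place of code of your own. Each camera call takes 0.05 s, during which the arm holds its last target. There are 200 camera calls.

## Working session

There is one attempt and no reset: what is moved stays moved. The work goes in short steps, Python scripts to look and compute and a tool call to move; the robot and the scene stay as the last step left them, time stands still between calls to the robot, and variables do not carry over. Pictures are saved under pics/ and viewed, at most 14 in all, crops included, and the job is handed in when it is done.

Besides the shell and the picture viewer there is one more tool, called after ">>>" as name(argument=value, ...) on one line, values as JSON. servo_tool: Moves the arm, as the interface text tells. Its arguments: {"type":"object","properties":{"turn":{"type":"array"},"slide":{"type":"array"},"gripper":{"type":"array"},"squeeze":{"type":"number"}},"required":["turn","slide","gripper"]}

```bash
mkdir -p pics; python3 - <<'E'
from station import env
import cv2
s=env.observe(); print({k:(v if not hasattr(v,'round') else v) for k,v in s.items()})
for n in ["scene","side","wrist"]:
    m=env.camera_model(n); print(n,m)
    cv2.imwrite(f"pics/{n}0.png",env.snapshot(n)[:,:,::-1])
E
```

```text
{'time': 0.0, 'q': array([-1.18369229,  0.31172975,  0.01397249,  1.51308567, -0.00438189,
        1.31921269, -0.02715934]), 'joint_velocities': array([ 9.05852030e-04,  1.90993393e-03,  1.04383270e-03, -5.54959112e-04,
       -1.49809675e-03, -7.80307228e-05,  7.10189143e-04]), 'tau': array([ 4.62978896e-04, -3.79898894e+01,  1.46381655e-01, -2.30590743e+01,
        1.22021642e-02,  1.35239345e-02, -1.43645838e-05]), 'position': array([228.35598971, 499.53067599, 230.20726259]), 'orientation': array([-2.02108638e-04,  2.12694418e-01,  9.77118027e-01, -1.18538034e-03]), 'contact_force': array([-0.38944491,  0.84437169, -0.10667737]), 'wrist_torque': array([-0.02765881, -0.01506524,  0.03395695]), 'grip_force': 0.0, 'width': 85.56138602414657}
scene {'mtx': array([[386.95848815,   0.        , 278.06418887],
       [  0.        , 386.95848815, 212.65092977],
       [  0.        ,   0.        ,   1.        ]]), 'R': array([[ 4.08486220e-01,  9.12764407e-01,  3.79947007e-04],
       [ 7.46899004e-01, -3.34017733e-01, -5.74955678e-01],
       [-5.24672169e-01,  2.35145254e-01, -8.18184468e-01]]), 't': array([-247.68045734, -425.47027814, 1010.66631133])}
side {'mtx': array([[414.37157572,   0.        , 275.25202917],
       [  0.        , 414.37157572, 213.28570535],
       [  0.        ,   0.        ,   1.        ]]), 'R': array([[-0.77836429, -0.62780562, -0.00302414],
       [-0.48068826,  0.59905031, -0.64037295],
       [ 0.40384135, -0.49698977, -0.76805816]]), 't': array([470.51451098, 331.449624  , 629.28867391])}
wrist {'mtx': array([[345.62817792,   0.        , 279.18384055],
       [  0.        , 345.62817792, 218.15582574],
       [  0.        ,   0.        ,   1.        ]]), 'R': array([[ 0.4168715 ,  0.90896433, -0.00141115],
       [ 0.87573543, -0.40121507,  0.26854034],
       [ 0.24352741, -0.11318261, -0.96326741]]), 't': array([-550.13792469,  -34.70530915,  377.99827451])}
```

View pics/scene0.png

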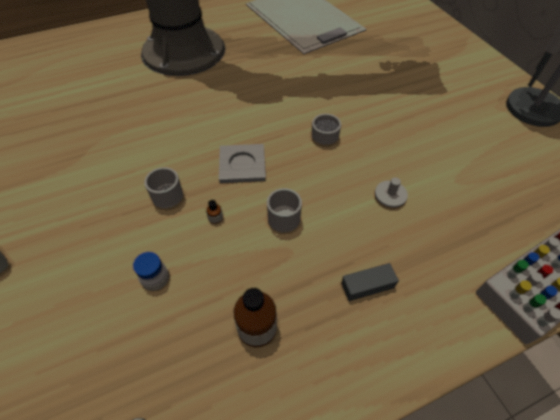

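View pics/side0.png

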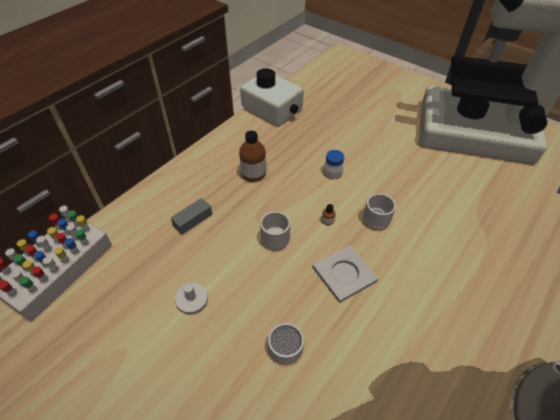

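The scene view shows the stand at (243,163), fine sieve at (326,130), lid at (391,193), and two taller pots at (284,211) and (165,188). The side view shows the same pieces at (345,272), (286,343), (191,297), (275,231) and (379,211). Next, an enlarged composite.

```bash
python3 - <<'E'
import cv2,numpy as np
def grid(out,items,s=4,w=50):
    T=[]
    for n,u,v in items:
        im=cv2.imread(f"pics/{n}0.png"); c=im[v-w//2:v+w//2,u-w//2:u+w//2]
        c=cv2.resize(c,None,fx=s,fy=s,interpolation=cv2.INTER_CUBIC)
        c=np.clip(c*1.4,0,255).astype(np.uint8)
        for k in range(0,w,10):
            cv2.line(c,(k*s,0),(k*s,5),(0,255,255),1);cv2.line(c,(0,k*s),(5,k*s),(0,255,255),1)
        cv2.putText(c,f"{n[:2]} {u-w//2},{v-w//2}",(12,14),0,.42,(0,0,255),1)
        T.append(c)
    r=[np.hstack(T[i:i+4]) for i in range(0,len(T),4)]
    cv2.imwrite(out,np.vstack(r))
grid("pics/crop0.png",[("scene",284,210),("scene",165,188),("scene",326,130),("scene",391,193),("side",275,231),("side",379,211),("side",286,343),("side",191,297),("scene",243,163),("side",345,272),("scene",215,212),("side",330,213)])
E
```

```text
(no output)
```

View pics/crop0.png

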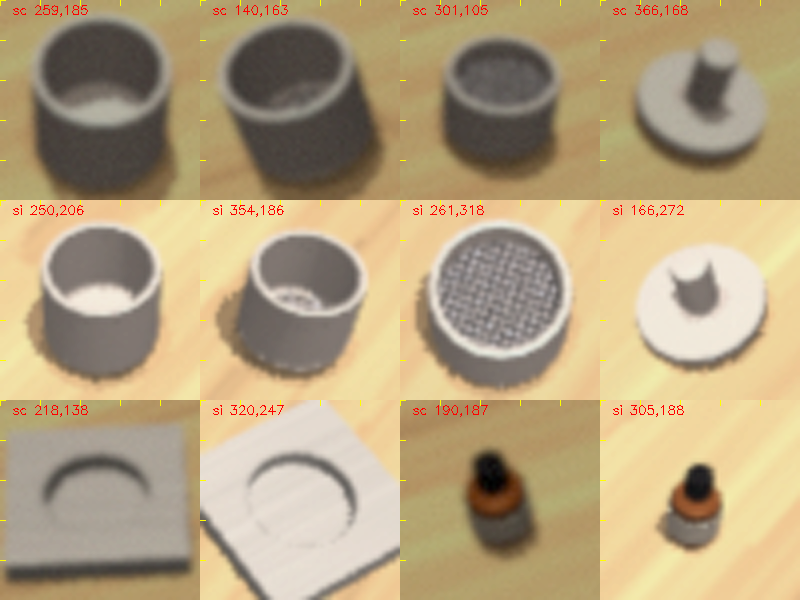

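View pics/wrist0.png

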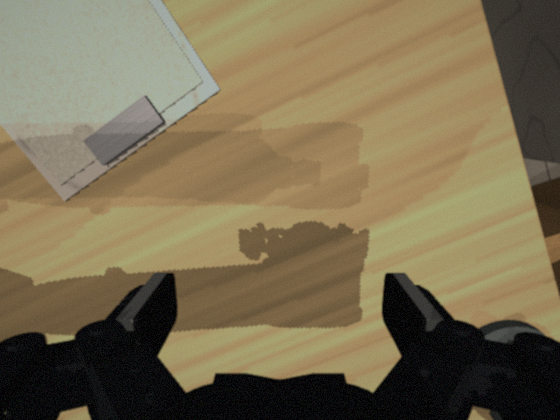

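The crops show that the receiver, with its closed floor, is the pot at scene (284,203)/side (275,224). The barred coarse sieve is at scene (162,180)/side (381,205). The fine-mesh sieve, lid and stand hole are also clear. Now I triangulate.

```bash
cat > h.py <<'E'
from station import env
import cv2,numpy as np
from scipy.spatial.transform import Rotation as Rn
def P(n):
    m=env.camera_model(n); return m["mtx"]@np.hstack([m["R"],m["t"].reshape(3,1)])
def tri(P1,p1,P2,p2):
    X=cv2.triangulatePoints(P1,P2,np.array(p1,float).reshape(2,1),np.array(p2,float).reshape(2,1)); return (X[:3]/X[3]).ravel()
def proj(P,X):
    x=P@np.append(X,1); return x[:2]/x[2]
def onplane(P,p,z):  # world point of pixel at height z
    H=np.c_[P[:,0],P[:,1],P[:,2]*z+P[:,3]]; X=np.linalg.solve(H,[p[0],p[1],1]); return X[:2]/X[2]
def toolR(): 
    o=env.observe()["orientation"]; return Rn.from_quat([o[1],o[2],o[3],o[0]]).as_matrix()
E
python3 - <<'E'
from h import *
A,B=P("scene"),P("side")
for n,a,b in [("rec",(284.4,202.8),(275.25,223.75)),("coarse",(162.25,180.5),(381.1,204.75)),("fine",(326.4,123.75),(286.1,340.25)),("knobtop",(396,180.5),(189,289.5)),("liddisc",(391.2,193.2),(191,297.5)),("stand",(242.2,162),(345.5,272)),("oil",(212.5,205),(329.5,208.5)),("jar",(148,264),(335,157))]:
    X=tri(A,a,B,b); print(n,X.round(1),(proj(A,X)-a).round(1),(proj(B,X)-b).round(1))
print(toolR().round(3))
m=env.camera_model("wrist"); print("wrist cam pos",(-m["R"].T@m["t"]).round(1))
E
```

```text
rec [594.   15.3  52.9] [-1.1 -0.3] [-0.8  0.2]
coarse [ 456.4 -162.4   49.1] [-1.1 -0.6] [-0.9  0.5]
fine [434.1 184.5  35.9] [-0.7 -0.2] [-0.8  0.2]
knobtop [625.  222.2  44.5] [-1.3 -0.2] [-1.2  0.1]
liddisc [627.5 221.1  10.5] [-0.8 -0.1] [-0.7  0. ]
stand [436.   -4.8   7.1] [-1.1 -0.4] [-1.   0.4]
oil [537.9 -96.   38.7] [-0.8 -0.3] [-0.6  0.2]
jar [ 611.6 -224.5   48.7] [-1.3 -0.6] [-0.8  0.4]
[[-0.909  0.416 -0.001]
 [ 0.416  0.909 -0.002]
 [-0.    -0.002 -1.   ]]
wrist cam pos [167.7 529.  372.8]
```

>>> servo_tool(turn=[[0,0,65.4],[0,0,65.4],[0,0,65.4],[0,0,65.4],[0,0,65.4],[0,0,65.4],[0,0,65.4],[0,0,65.4]], slide=[[-0.467,-0.331,0],[-0.467,-0.331,0],[-0.467,-0.331,0],[-0.467,-0.331,0],[-0.467,-0.331,0],[-0.467,-0.331,0],[-0.467,-0.331,0],[-0.467,-0.331,0]], gripper=[100,100,100,100,100,100,100,100])

```text
time: 0.95
position: [429.7, 152.3, 231.3]
orientation: [-0.0, 0.708, 0.706, 0.0]
contact_force: [1.1, 1.2, -0.2]
width: 85.6
grip_force: 0.0
```

>>> servo_tool(turn=[[0,0,0],[0,0,0],[0,0,0],[0,0,0],[0,0,0],[0,0,0]], slide=[[-0.147,0.085,0],[-0.147,0.085,0],[-0.147,0.085,0],[-0.147,0.085,0],[-0.147,0.085,0],[-0.147,0.085,0]], gripper=[100,100,100,100,100,100])

```text
time: 1.55
position: [513.9, 7.8, 230.8]
orientation: [-0.001, 0.707, 0.707, -0.0]
contact_force: [-0.4, 0.2, -0.5]
width: 85.4
grip_force: 0.0
```

```bash
python3 - <<'E'
from h import *
print(env.observe()["position"].round(1),toolR().round(3).tolist())
Pw=P("wrist"); np.save("Pw1.npy",Pw)
im=env.snapshot("wrist")[:,:,::-1]; cv2.imwrite("pics/w1.png",im)
cv2.imwrite("pics/w1b.png",cv2.resize(im,(800,600),interpolation=cv2.INTER_CUBIC))
for X in ([594,15.3,58],[436,-4.8,12],[515,5,0]): print(proj(Pw,np.array(X)).round(1))
E
```

```text
[513.9   7.8 230.8] [[-0.0, 1.0, -0.001], [1.0, 0.0, 0.001], [0.001, -0.001, -1.0]]
[364.9 190.8]
[205.8 201.2]
[279.6 190. ]
```

View pics/w1b.png

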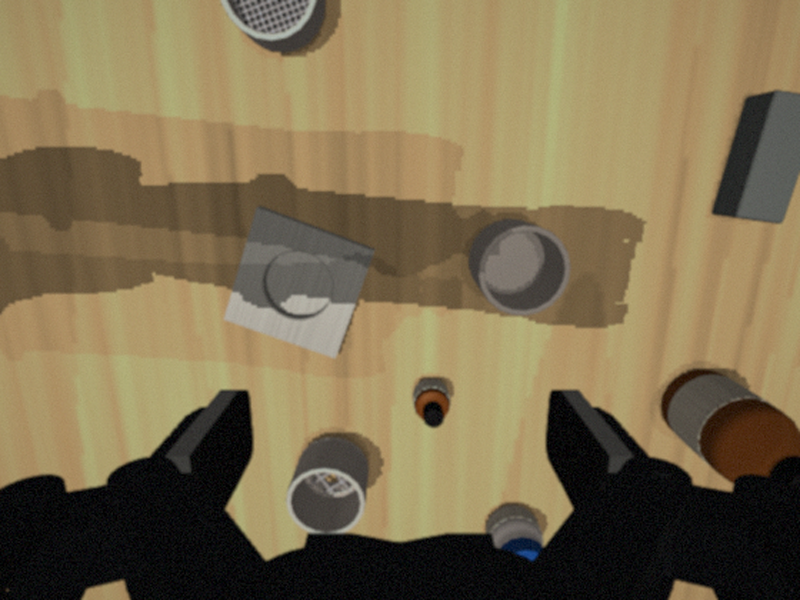

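The picture shows the receiver rim centre at (366.5,189), the stand centre at about (209,199) and the coarse sieve at (229,350), in 560-wide pixels. The wrist camera therefore puts the receiver at about (595,16.5) and the stand at about (439,-2). I descend on the receiver.

>>> servo_tool(turn=[[0,0,0],[0,0,0],[0,0,0],[0,0,0],[0,0,0],[0,0,0],[0,0,0],[0,0,0]], slide=[[0.009,0.05,0],[0.009,0.081,0.03],[0.009,0.081,0.07],[0.009,0.081,0.11],[0.009,0.081,0.15],[0.009,0.081,0.18],[0.009,0.081,0.2],[0.009,0.081,0.21]], gripper=[100,100,100,100,100,100,100,100])

```text
time: 2.4
position: [592.9, 19.5, 18.8]
orientation: [-0.002, 0.706, 0.709, -0.001]
contact_force: [-0.4, 0.4, 0.6]
width: 85.5
grip_force: 0.0
```

>>> servo_tool(turn=[[0,0,0],[0,0,0],[0,0,0],[0,0,0],[0,0,0],[0,0,0],[0,0,0]], slide=[[0,0,0],[0,0,0],[0,0,0],[0,0,0],[0,0,0],[0,0,0],[0,0,0]], gripper=[80,70,65,60,55,50,50], squeeze=30)

```text
time: 3.1
position: [596.4, 16.4, 22.5]
orientation: [0.001, 0.707, 0.707, 0.001]
contact_force: [-0.5, 1.4, 5.4]
width: 59.9
grip_force: 33.0
```

>>> servo_tool(turn=[[0,0,0],[0,0,0],[0,0,0],[0,0,0],[0,0,0],[0,0,0],[0,0,0],[0,0,0]], slide=[[0,0,-0.02],[0,0,-0.05],[-0.003,-0.03,-0.07],[-0.007,-0.065,-0.08],[-0.012,-0.1,-0.08],[-0.016,-0.13,-0.08],[-0.019,-0.15,-0.08],[-0.019,-0.157,-0.08]], gripper=[50,50,50,50,50,50,50,50])

```text
time: 3.9
position: [435.4, -3.3, 100.7]
orientation: [-0.001, 0.707, 0.707, -0.001]
contact_force: [0.3, 0.0, -0.7]
width: 59.7
grip_force: 33.1
```

>>> servo_tool(turn=[[0,0,0],[0,0,0],[0,0,0]], slide=[[0,0,0],[0,0,0],[0,0,0]], gripper=[50,50,50])

```text
time: 4.2
position: [439.9, -2.7, 101.5]
orientation: [0.001, 0.707, 0.707, 0.0]
contact_force: [-0.5, 0.3, -1.3]
width: 59.6
grip_force: 33.1
```

```bash
python3 - <<'E'
from h import *
for i in range(2): o=env.observe(); print(o["position"].round(1),o["width"],toolR().round(3).tolist())
for n in ("wrist","side","scene"):
  np.save(f"P{n}2.npy",P(n)); im=env.snapshot(n)[:,:,::-1]; cv2.imwrite(f"pics/{n}2.png",im)
  if n=="wrist": a=im
  elif n=="side": b=im[150:330,240:450]
cv2.imwrite("pics/v2.png",np.hstack([a,cv2.resize(b,(240,206))]) if 0 else cv2.resize(a,(800,600),interpolation=cv2.INTER_CUBIC))
E
```

```text
[439.9  -2.7 101.5] 59.639749929462255 [[-0.001, 1.0, 0.001], [1.0, 0.001, -0.001], [-0.001, 0.001, -1.0]]
[439.9  -2.7 101.5] 59.639749929462255 [[-0.001, 1.0, 0.001], [1.0, 0.001, -0.001], [-0.001, 0.001, -1.0]]
```

View pics/v2.png

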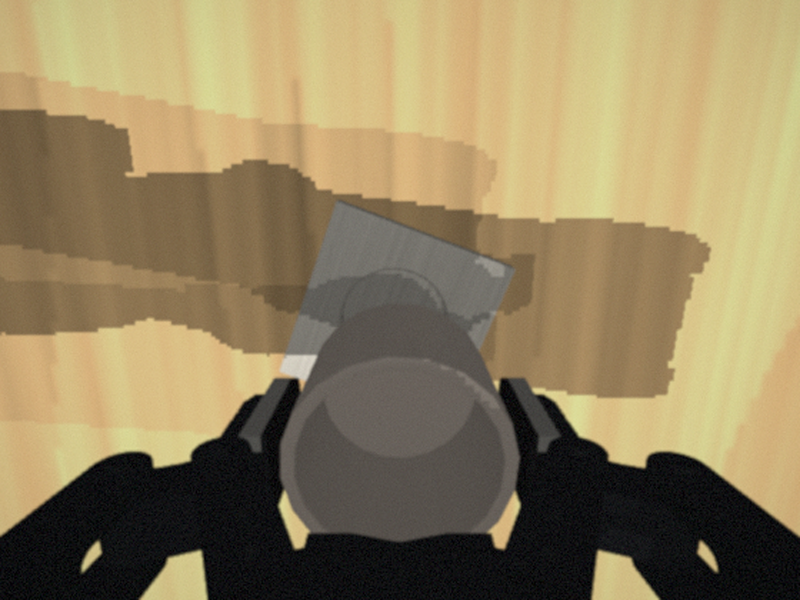

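The receiver is held level. Its rim spans u 280–519 with its far edge at v 357, and the stand hole spans u 342–447 with its far edge at v 268 (800-wide pixels). I compute the offset.

```bash
cat >> h.py <<'E'
from scipy.optimize import least_squares
def circ(Pw,z,r,left=None,right=None,top=None,bottom=None,x0=(439,-2)):
    "centre of a circle of radius r at height z from image extents (560-px scale)"
    t=np.linspace(0,2*np.pi,720)
    def f(c):
        Q=np.c_[c[0]+r*np.cos(t),c[1]+r*np.sin(t),np.full(720,z),np.ones(720)]@Pw.T; u=Q[:,0]/Q[:,2]; v=Q[:,1]/Q[:,2]
        e=[(left,u.min()),(right,u.max()),(top,v.min()),(bottom,v.max())]
        return [a-b for a,b in e if a is not None]
    s=least_squares(f,x0); return s.x.round(1),np.round(s.fun,1)
E
python3 - <<'E'
from h import *
Pw=np.load("Pwrist2.npy"); k=.7
print("rim",circ(Pw,138,30,280*k,519*k,357*k))
print("hole",circ(Pw,12,26,342*k,447*k,268*k))
print("centre of plate by far corners", onplane(Pw,(338*k,201*k),12),onplane(Pw,(513*k,266*k),12))
Pa=np.load("Pw1.npy"); q=560/800
print("hole from w1",circ(Pa,12,26,265*q,333*q,251*q)); print([onplane(Pa,np.array(c)*q,12).round(1).tolist() for c in((260,207),(373,250),(335,357),(225,319))])
E
```

```text
rim (array([441. ,  -4.2]), array([ 2.4, -2.4, -0.3]))
hole (array([438.9,  -2.9]), array([ 0.4, -0.4, -0. ]))
centre of plate by far corners [413.14264171  54.24607578] [495.28546223  24.04074315]
hole from w1 (array([439.9,  -3.4]), array([ 0.5, -0.5, -0. ]))
[[415.1, 54.3], [495.7, 23.3], [464.8, -60.3], [382.0, -29.4]]
```

>>> servo_tool(turn=[[0,0,0],[0,0,0],[0,0,0],[0,0,0],[0,0,0],[0,0,0],[0,0,0]], slide=[[0.0015,-0.0015,0.02],[0.0015,-0.0015,0.045],[0.0015,-0.0015,0.06],[0.0015,-0.0015,0.065],[0.0015,-0.0015,0.069],[0.0015,-0.0015,0.072],[0.0015,-0.0015,0.072]], gripper=[50,50,50,50,50,50,50])

```text
time: 5.05
position: [437.4, -1.3, 29.6]
orientation: [0.0, 0.707, 0.707, 0.0]
contact_force: [-0.1, 0.3, -1.6]
width: 59.8
grip_force: 33.1
```

>>> servo_tool(turn=[[0,0,0],[0,0,0],[0,0,0],[0,0,0],[0,0,0]], slide=[[0,0,0.002],[0,0,0.004],[0,0,0.005],[0,0,0.005],[0,0,0.005]], gripper=[50,50,50,50,50])

```text
time: 5.55
position: [437.6, -1.2, 26.3]
orientation: [-0.0, 0.707, 0.707, 0.001]
contact_force: [-4.1, 0.5, 15.4]
width: 60.0
grip_force: 34.4
```

>>> servo_tool(turn=[[0,0,0],[0,0,0],[0,0,0],[0,0,0]], slide=[[0,0,0],[0,0,0],[0,0,0],[0,0,0]], gripper=[75,85,100,100])

```text
time: 5.95
position: [436.8, -1.3, 24.2]
orientation: [-0.0, 0.707, 0.707, -0.0]
contact_force: [-0.5, 0.1, -0.7]
width: 85.5
grip_force: 0.0
```

>>> servo_tool(turn=[[0,0,0],[0,0,0],[0,0,0],[0,0,0],[0,0,0],[0,0,0],[0,0,0],[0,0,0]], slide=[[0,0,-0.04],[0,0,-0.08],[0,0,-0.13],[0.04,0,-0.16],[0.08,0,-0.17],[0.12,0,-0.17],[0.14,0,-0.17],[0.14,0,-0.17]], gripper=[100,100,100,100,100,100,100,100])

```text
time: 6.75
position: [436.1, 142.9, 194.0]
orientation: [-0.001, 0.704, 0.71, 0.0]
contact_force: [0.2, 0.2, -0.7]
width: 85.4
grip_force: 0.0
```

```bash
python3 - <<'E'
from h import *
print(env.observe()["position"].round(1))
I={}
for n in ("wrist","side","scene"):
  np.save(f"P{n}3.npy",P(n)); I[n]=env.snapshot(n)[:,:,::-1]; cv2.imwrite(f"pics/{n}3.png",I[n])
r=lambda c,s:cv2.resize(c,s,interpolation=cv2.INTER_CUBIC)
w=r(I["wrist"][:300,130:430],(400,400))
cv2.imwrite("pics/v3.png",np.hstack([r(I["wrist"],(560,420)),np.vstack([r(I["side"][225:295,310:390],(240,210)),r(I["scene"][120:190,203:283],(240,210))])]))
E
```

```text
[436.1 142.9 194. ]
```

View pics/v3.png

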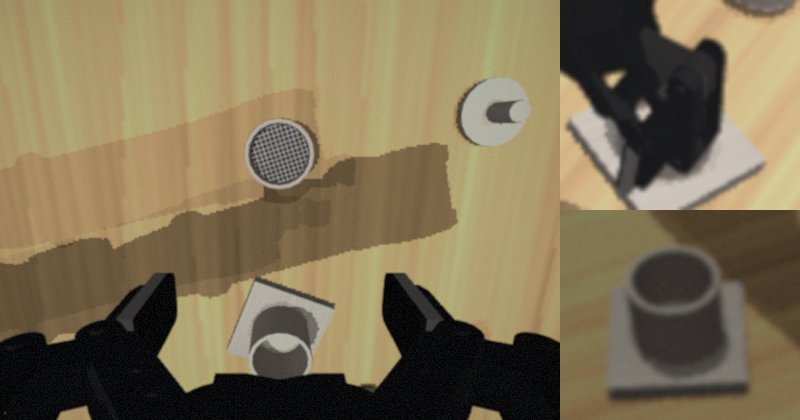

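The receiver stands upright in the stand, with its rim at (281,357) in the wrist view. The fine sieve rim spans u 246–316, v 118–190, and the lid disc is at about (492,112) with its knob top at (519,111).

```bash
python3 - <<'E'
from h import *
Pw=np.load("Pwrist3.npy");A=P("scene")
print("fine",circ(Pw,40,30,246,316,118,190,(434,184)))
print("rec seated",circ(Pw,62,30,249,313,333,None,(439,-2)))
print("disc",circ(Pw,14,30,457,529,77,146,(627,221)), "knob",onplane(Pw,(519,111),48))
# scene consistency: same pixel-bias as on bench?
for X,p in (((596,16.5,58),(284.4,202.8)),((438,-2,62),(240.5,142.8)),((438,-2,66),(240.5,142.8))): print(proj(A,np.array(X))-p)
E
```

```text
fine (array([438.2, 184.9]), array([ 0.4, -0.4, -0.1,  0.1]))
rec seated (array([439.6,  -2.6]), array([ 0.3, -0.3, -0. ]))
disc (array([627. , 221.4]), array([-1.9,  1.9,  0.7, -0.7])) knob [627.55204653 221.58442708]
[ 0.08601873 -1.48911676]
[ 0.1415204  -0.84556496]
[-0.02627732 -2.38923694]
```

>>> servo_tool(turn=[[0,0,0],[0,0,0],[0,0,0],[0,0,0],[0,0,0],[0,0,0],[0,0,0],[0,0,0]], slide=[[0.03,0.001,0.01],[0.046,0.001,0.05],[0.046,0.001,0.09],[0.046,0.001,0.13],[0.046,0.001,0.16],[0.046,0.001,0.175],[0.046,0.001,0.182],[0.046,0.001,0.182]], gripper=[100,100,100,100,100,100,100,100])

```text
time: 7.7
position: [437.7, 183.0, 11.8]
orientation: [0.0, 0.708, 0.706, -0.001]
contact_force: [0.1, -0.1, -0.6]
width: 85.5
grip_force: 0.0
```

>>> servo_tool(turn=[[0,0,0],[0,0,0],[0,0,0],[0,0,0],[0,0,0],[0,0,0],[0,0,0]], slide=[[0,0,0],[0,0,0],[0,0,0],[0,0,0],[0,0,0],[0,0,0],[0,0,0]], gripper=[80,70,65,60,55,50,50], squeeze=30)

```text
time: 8.4
position: [438.9, 185.1, 13.6]
orientation: [0.0, 0.707, 0.707, 0.001]
contact_force: [-1.3, 0.2, 5.1]
width: 57.7
grip_force: 33.4
```

>>> servo_tool(turn=[[0,0,0],[0,0,0],[0,0,0],[0,0,0],[0,0,0],[0,0,0],[0,0,0],[0,0,0]], slide=[[0,0,-0.02],[0,0,-0.06],[0,0,-0.09],[-0.03,0,-0.11],[-0.07,0,-0.11],[-0.11,0,-0.11],[-0.15,-0.001,-0.11],[-0.18,-0.001,-0.11]], gripper=[50,50,50,50,50,50,50,50])

```text
time: 9.2
position: [436.4, 2.0, 122.6]
orientation: [0.0, 0.708, 0.707, 0.0]
contact_force: [0.0, 0.4, -0.0]
width: 58.0
grip_force: 32.7
```

>>> servo_tool(turn=[[0,0,0],[0,0,0],[0,0,0],[0,0,0]], slide=[[-0.006,0,0],[-0.006,0,0],[-0.006,0,0],[-0.006,0,0]], gripper=[50,50,50,50])

```text
time: 9.6
position: [436.9, 0.6, 122.2]
orientation: [-0.0, 0.706, 0.708, 0.0]
contact_force: [0.0, -0.0, -0.2]
width: 57.7
grip_force: 32.7
```

```bash
cat >> h.py <<'E'
def views(k,cs=(345,240),cc=(243,140),w=(100,87)):
    o=env.observe(); print(o["position"].round(1),round(o["width"],1))
    I={}
    for n in ("wrist","side","scene"):
        np.save(f"P{n}{k}.npy",P(n)); I[n]=env.snapshot(n)[:,:,::-1]; cv2.imwrite(f"pics/{n}{k}.png",I[n])
    r=lambda n,c:cv2.resize(I[n][c[1]-w[1]//2:c[1]+w[1]//2,c[0]-w[0]//2:c[0]+w[0]//2],(240,210),interpolation=cv2.INTER_CUBIC)
    cv2.imwrite(f"pics/v{k}.png",np.hstack([I["wrist"],np.vstack([r("side",cs),r("scene",cc)])]))
E
python3 -c "
from h import *
views(4)"
```

```text
[436.9   0.6 122.2] 57.7
```

View pics/v4.png

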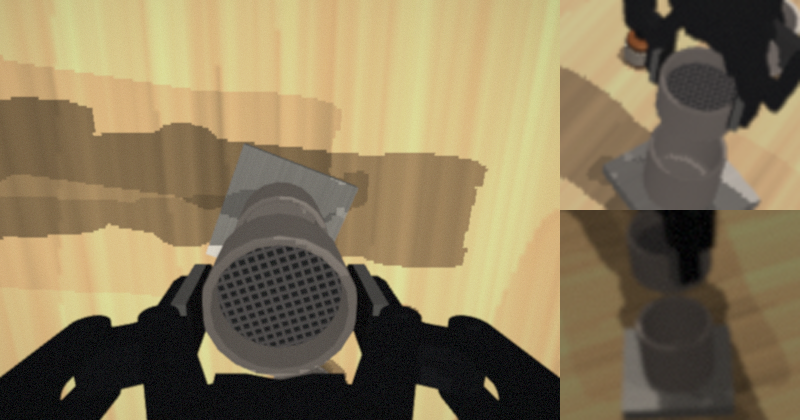

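The sieve is held level, with its rim at u 203–356, v 232–375. The receiver below it has its far rim edge at about v 184.

```bash
python3 - <<'E'
from h import *
Pw=np.load("Pwrist4.npy")
for z in (150,147): print("fine rim",circ(Pw,z,30,203,356,232,375))
print("rec rim",circ(Pw,62,30,None,None,184,None,(439,-2)), circ(Pw,62,30,240,326,184,None,(439,-2)))
g=cv2.cvtColor(cv2.imread("pics/wrist4.png"),6).astype(int)
for v in (195,205): print(v,g[v,225:345].tolist())
print(g[150:240,283].tolist())
E
```

```text
fine rim (array([438.1,   2.7]), array([ 4.5, -4.5,  0.6, -1.5]))
fine rim (array([438.1,   1.3]), array([ 2.5, -2.5, -0.8,  0.6]))
rec rim (array([439. ,   4.1]), array([0.])) (array([440.3,   3.8]), array([ 5.8, -5.8, -0.4]))
195 [97, 102, 101, 98, 103, 99, 101, 96, 90, 95, 97, 96, 95, 92, 94, 96, 98, 91, 97, 96, 98, 96, 95, 93, 94, 92, 90, 85, 82, 83, 83, 81, 87, 82, 85, 82, 87, 84, 85, 83, 82, 85, 88, 81, 84, 83, 86, 84, 87, 88, 91, 88, 90, 88, 89, 96, 92, 95, 89, 89, 86, 90, 86, 85, 88, 87, 86, 93, 84, 89, 82, 86, 92, 85, 82, 82, 88, 85, 85, 86, 84, 86, 85, 87, 91, 99, 112, 114, 118, 117, 116, 116, 115, 116, 116, 115, 111, 110, 112, 114, 113, 112, 119, 115, 117, 112, 115, 117, 118, 118, 116, 117, 117, 116, 117, 118, 115, 114, 117, 114]
205 [94, 94, 96, 97, 92, 98, 94, 96, 97, 94, 96, 96, 94, 95, 94, 93, 94, 94, 96, 87, 86, 82, 80, 86, 84, 86, 90, 96, 98, 102, 105, 102, 102, 100, 100, 99, 97, 98, 97, 96, 101, 100, 101, 100, 102, 107, 102, 102, 99, 104, 102, 99, 99, 97, 104, 105, 101, 104, 105, 101, 98, 104, 103, 101, 102, 100, 102, 102, 100, 105, 99, 94, 94, 101, 103, 108, 107, 111, 115, 120, 127, 124, 122, 116, 107, 98, 90, 86, 87, 84, 85, 89, 101, 110, 110, 113, 112, 114, 113, 117, 114, 115, 113, 115, 117, 115, 114, 119, 120, 118, 117, 116, 114, 116, 117, 115, 115, 114, 114, 116]
[109, 110, 111, 107, 111, 108, 110, 101, 94, 105, 115, 115, 113, 115, 116, 116, 110, 118, 117, 116, 117, 116, 118, 120, 120, 117, 118, 118, 118, 119, 115, 113, 101, 91, 81, 88, 85, 87, 86, 87, 86, 90, 86, 88, 85, 89, 108, 126, 127, 119, 101, 96, 96, 97, 101, 105, 99, 102, 102, 101, 98, 102, 99, 94, 90, 89, 85, 87, 85, 87, 87, 86, 89, 88, 83, 86, 84, 86, 85, 88, 83, 82, 84, 85, 85, 94, 108, 122, 127, 117]
```

```bash
python3 - <<'E'
from h import *
Pw=np.load("Pwrist4.npy")
for z in (150,147): print("fine rim",circ(Pw,z,30,203,356,235.5))
print("rec rim",circ(Pw,62,30,None,None,196,None,(439,-2)), onplane(Pw,(250,205),62),onplane(Pw,(310,205),62))
g=cv2.cvtColor(cv2.imread("pics/wrist4.png"),6).astype(int)
print(g[300,190:225].tolist(),g[300,340:370].tolist())
E
```

```text
fine rim (array([438.1,   1. ]), array([ 4.3, -4.3, -0.5]))
fine rim (array([4.381e+02, 1.000e-01]), array([ 2.3, -2.3, -0.3]))
rec rim (array([439. ,  -3.2]), array([-0.])) [420.30034389  21.2649053 ] [456.41330626  21.36315155]
[15, 4, 3, 16, 25, 2, 18, 12, 13, 23, 2, 32, 72, 96, 100, 95, 98, 102, 99, 97, 97, 95, 83, 76, 77, 76, 83, 79, 74, 70, 76, 70, 73, 70, 73] [62, 80, 75, 75, 82, 79, 81, 89, 98, 101, 101, 97, 98, 97, 99, 96, 81, 35, 6, 10, 12, 22, 8, 6, 18, 6, 13, 21, 17, 18]
```

>>> servo_tool(turn=[[0,0,0],[0,0,0],[0,0,0],[0,0,0],[0,0,0],[0,0,0],[0,0,0]], slide=[[-0.0035,0,0.015],[-0.0035,0,0.03],[-0.0035,0,0.04],[-0.0035,0,0.045],[-0.0035,0,0.049],[-0.0035,0,0.052],[-0.0035,0,0.052]], gripper=[50,50,50,50,50,50,50])

```text
time: 10.45
position: [437.0, -4.7, 70.3]
orientation: [0.0, 0.707, 0.707, 0.0]
contact_force: [-0.1, 0.2, -0.9]
width: 58.0
grip_force: 32.7
```

>>> servo_tool(turn=[[0,0,0],[0,0,0],[0,0,0],[0,0,0],[0,0,0]], slide=[[0,0,0.002],[0,0,0.004],[0,0,0.005],[0,0,0.005],[0,0,0.005]], gripper=[50,50,50,50,50])

```text
time: 10.95
position: [437.5, -4.8, 67.5]
orientation: [-0.0, 0.707, 0.707, 0.001]
contact_force: [-5.1, 0.2, 16.6]
width: 57.7
grip_force: 34.8
```

>>> servo_tool(turn=[[0,0,0],[0,0,0],[0,0,0],[0,0,0],[0,0,0],[0,0,0]], slide=[[0,0,0],[0,0,0],[0,0,0],[0,0,0],[0,0,-0.03],[0,0,-0.07]], gripper=[75,85,100,100,100,100])

```text
time: 11.55
position: [434.6, -4.9, 134.2]
orientation: [-0.002, 0.707, 0.707, -0.003]
contact_force: [0.1, 0.1, 0.2]
width: 85.4
grip_force: 0.0
```

>>> servo_tool(turn=[[0,0,0],[0,0,0],[0,0,0],[0,0,0],[0,0,0],[0,0,0],[0,0,0],[0,0,0]], slide=[[0,0,-0.04],[-0.04,0.005,-0.065],[-0.08,0.01,-0.065],[-0.12,0.015,-0.065],[-0.15,0.02,-0.065],[-0.165,0.02,-0.065],[-0.165,0.02,-0.065],[-0.165,0.02,-0.065]], gripper=[100,100,100,100,100,100,100,100])

```text
time: 12.35
position: [456.8, -169.0, 199.9]
orientation: [-0.001, 0.707, 0.707, 0.0]
contact_force: [0.3, 0.5, -0.5]
width: 85.5
grip_force: 0.0
```

```bash
python3 -c "
from h import *
views(5)"
```

```text
[ 456.8 -169.   199.9] 85.5
```

View pics/v5.png

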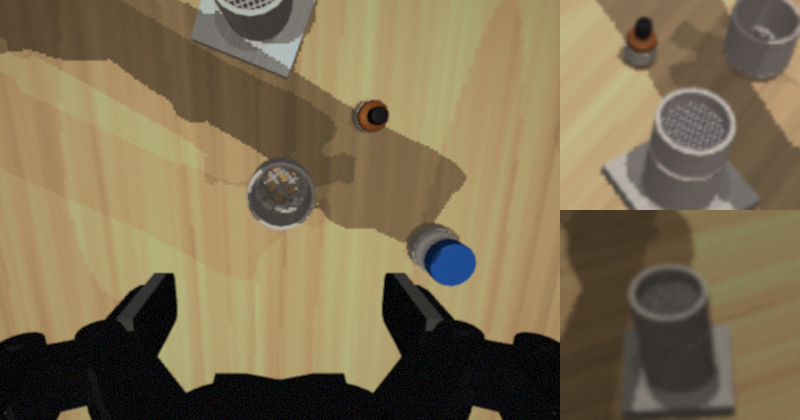

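The fine sieve sits upright on the receiver with an even joint line. The coarse sieve rim spans u 248–315, v 158–229.

```bash
python3 - <<'E'
from h import *
Pw=np.load("Pwrist5.npy")
print("coarse",circ(Pw,54,30,248,315,158,229,(457,-162)))
print("oil,jar",onplane(Pw,(376,116),48),onplane(Pw,(450,262),55))
# tower height by side+scene: fine rim ellipses (side 560-800 x2.4 crop, x0=295,y0=197 / 193,97)
a=(193+(669-560)/2.4, 97+(292-210)/2.4); b=(295+(694-560)/2.4,197+124/2.4)
print(a,b,tri(P("scene"),a,P("side"),b))
E
```

```text
coarse (array([ 459.7, -159.3]), array([ 1.8, -1.8, -0.8,  0.8]))
oil,jar [536.77920092 -95.37882986] [ 610.27434638 -220.67700898]
(238.41666666666669, 131.16666666666669) (350.8333333333333, 248.66666666666669) [435.13925643  -4.03269856  88.05590811]
```

>>> servo_tool(turn=[[0,0,0],[0,0,0],[0,0,0],[0,0,0],[0,0,0],[0,0,0],[0,0,0],[0,0,0]], slide=[[0.0095,0.0025,0.02],[0.0095,0.0025,0.06],[0.0095,0.0025,0.1],[0.0095,0.0025,0.135],[0.0095,0.0025,0.16],[0.0095,0.0025,0.175],[0.0095,0.0025,0.18],[0.0095,0.0025,0.18]], gripper=[100,100,100,100,100,100,100,100])

```text
time: 13.3
position: [459.4, -159.2, 19.9]
orientation: [-0.001, 0.706, 0.708, -0.0]
contact_force: [0.1, 0.3, 0.7]
width: 85.5
grip_force: 0.0
```

>>> servo_tool(turn=[[0,0,0],[0,0,0],[0,0,0],[0,0,0],[0,0,0],[0,0,0],[0,0,0]], slide=[[0,0,0],[0,0,0],[0,0,0],[0,0,0],[0,0,0],[0,0,0],[0,0,0]], gripper=[80,70,65,60,55,50,50], squeeze=30)

```text
time: 14.0
position: [460.5, -160.4, 21.7]
orientation: [0.001, 0.707, 0.707, 0.001]
contact_force: [-1.2, 1.2, 6.6]
width: 60.0
grip_force: 31.5
```

>>> servo_tool(turn=[[0,0,0],[0,0,0],[0,0,0],[0,0,0],[0,0,0],[0,0,0],[0,0,0],[0,0,0]], slide=[[0,0,-0.02],[0,0,-0.06],[0,0,-0.1],[0,0,-0.12],[0.03,-0.005,-0.13],[0.07,-0.011,-0.13],[0.11,-0.017,-0.13],[0.14,-0.022,-0.13]], gripper=[50,50,50,50,50,50,50,50])

```text
time: 14.8
position: [436.9, -17.5, 150.6]
orientation: [-0.0, 0.706, 0.708, 0.001]
contact_force: [0.2, 0.0, -0.4]
width: 60.0
grip_force: 32.9
```

>>> servo_tool(turn=[[0,0,0],[0,0,0],[0,0,0],[0,0,0]], slide=[[0.016,0,0],[0.016,0,0],[0.016,0,0],[0.016,0,0]], gripper=[50,50,50,50])

```text
time: 15.2
position: [437.6, -6.1, 150.5]
orientation: [0.0, 0.708, 0.706, -0.0]
contact_force: [0.0, -0.9, -0.3]
width: 59.7
grip_force: 32.9
```

```bash
python3 -c "
from h import *
views(6)"
```

```text
[437.6  -6.1 150.5] 59.7
```

View pics/v6.png

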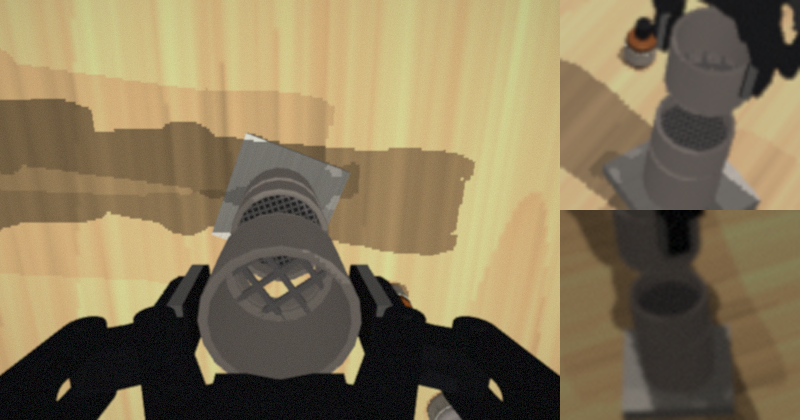

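The coarse sieve is held level, with its rim at u 200–360 and far edge at about v 246. The fine sieve's rim is below it, with far edge at about v 187.

```bash
python3 - <<'E'
from h import *
g=cv2.cvtColor(cv2.imread("pics/wrist6.png"),6).astype(int)
print("col280 v160-260",g[160:260,280].tolist())
for v in (205,215): print(v,"u230-335",g[v,230:335].tolist())
print(g[310,190:215].tolist(),g[310,345:370].tolist())
E
```

```text
col280 v160-260 [114, 113, 117, 111, 112, 116, 112, 106, 92, 82, 80, 80, 81, 80, 84, 85, 85, 99, 116, 112, 98, 82, 82, 81, 79, 83, 83, 80, 97, 111, 124, 121, 115, 111, 103, 83, 73, 81, 78, 66, 42, 28, 32, 53, 60, 66, 51, 39, 39, 51, 66, 70, 74, 86, 85, 81, 83, 85, 82, 79, 79, 80, 83, 79, 80, 86, 85, 82, 82, 83, 81, 82, 78, 84, 82, 85, 81, 81, 83, 81, 86, 83, 80, 77, 81, 90, 98, 100, 100, 97, 99, 92, 97, 97, 86, 78, 52, 40, 39, 53]
205 u230-335 [122, 118, 113, 108, 107, 99, 107, 103, 103, 91, 84, 82, 87, 91, 98, 96, 98, 100, 96, 93, 89, 76, 57, 53, 48, 59, 66, 72, 71, 68, 64, 59, 56, 63, 67, 54, 39, 27, 34, 52, 68, 63, 54, 43, 49, 59, 64, 69, 74, 68, 66, 54, 57, 65, 71, 57, 36, 31, 25, 46, 64, 68, 52, 49, 46, 57, 64, 75, 75, 67, 75, 78, 75, 78, 85, 67, 52, 68, 87, 100, 111, 110, 116, 115, 115, 102, 101, 85, 95, 99, 108, 107, 113, 109, 109, 120, 136, 138, 140, 146, 145, 142, 138, 137, 141]
215 u230-335 [121, 118, 119, 117, 112, 99, 95, 99, 93, 96, 94, 97, 82, 60, 60, 62, 71, 71, 73, 69, 57, 51, 56, 56, 69, 61, 37, 43, 56, 71, 83, 76, 87, 85, 87, 89, 87, 87, 85, 84, 86, 87, 86, 87, 84, 86, 79, 83, 83, 79, 81, 82, 81, 84, 83, 82, 84, 87, 92, 88, 87, 89, 87, 92, 92, 78, 71, 73, 69, 66, 74, 67, 51, 53, 54, 62, 67, 72, 76, 76, 72, 68, 63, 73, 73, 63, 77, 99, 111, 113, 113, 113, 111, 108, 115, 119, 123, 125, 119, 118, 120, 122, 122, 123, 117]
[18, 15, 10, 11, 13, 16, 4, 15, 48, 79, 92, 98, 96, 98, 95, 97, 94, 91, 88, 78, 71, 75, 78, 75, 76] [71, 74, 70, 76, 77, 87, 93, 94, 97, 98, 95, 94, 96, 94, 79, 52, 26, 4, 15, 16, 0, 14, 21, 8, 13]
```

```bash
python3 - <<'E'
from h import *
Pw=np.load("Pwrist6.npy")
for z in (184,181): print("coarse",circ(Pw,z,30,198.5,360,245))
print("fine",circ(Pw,94,30,None,None,188,None,(439,-2)),(onplane(Pw,(251,205),94)+onplane(Pw,(307,205),94))/2,(onplane(Pw,(243,205),94)+onplane(Pw,(316,205),94))/2)
E
```

```text
coarse (array([438.6,  -7. ]), array([ 3.4, -3.4, -0.4]))
coarse (array([438.6,  -8. ]), array([ 1.3, -1.3, -0.2]))
fine (array([439. ,  -4.4]), array([-0.])) [438.541078    15.38812682] [438.83692927  15.38706216]
```

>>> servo_tool(turn=[[0,0,0],[0,0,0],[0,0,0],[0,0,0],[0,0,0],[0,0,0],[0,0,0]], slide=[[0.003,0,0.01],[0.003,0,0.02],[0.003,0,0.028],[0.003,0,0.034],[0.003,0,0.038],[0.003,0,0.04],[0.003,0,0.04]], gripper=[50,50,50,50,50,50,50])

```text
time: 16.05
position: [437.3, -1.3, 110.1]
orientation: [-0.0, 0.707, 0.707, -0.0]
contact_force: [0.3, -0.4, -1.1]
width: 59.9
grip_force: 32.9
```

>>> servo_tool(turn=[[0,0,0],[0,0,0],[0,0,0],[0,0,0],[0,0,0]], slide=[[0,0,0.002],[0,0,0.004],[0,0,0.005],[0,0,0.005],[0,0,0.005]], gripper=[50,50,50,50,50])

```text
time: 16.55
position: [438.2, -1.3, 107.7]
orientation: [-0.0, 0.707, 0.707, 0.001]
contact_force: [-5.2, -0.8, 16.5]
width: 60.2
grip_force: 34.2
```

>>> servo_tool(turn=[[0,0,0],[0,0,0],[0,0,0],[0,0,0],[0,0,0],[0,0,0],[0,0,0]], slide=[[0,0,0],[0,0,0],[0,0,0],[0,0,0],[0,0,-0.03],[0,0,-0.07],[0,0,-0.09]], gripper=[75,85,100,100,100,100,100])

```text
time: 17.25
position: [438.9, -1.5, 197.9]
orientation: [0.001, 0.707, 0.707, 0.002]
contact_force: [0.1, -0.4, -0.1]
width: 85.8
grip_force: 0.0
```

>>> servo_tool(turn=[[0,0,0],[0,0,0],[0,0,0],[0,0,0],[0,0,0],[0,0,0],[0,0,0],[0,0,0]], slide=[[0.035,0.03,0],[0.07,0.06,0],[0.105,0.095,0],[0.14,0.13,0],[0.175,0.165,0],[0.2,0.189,0],[0.2,0.189,0],[0.2,0.189,0]], gripper=[100,100,100,80,60,55,55,55])

```text
time: 18.05
position: [626.0, 199.0, 193.8]
orientation: [-0.0, 0.706, 0.708, -0.001]
contact_force: [-0.2, -0.0, -1.1]
width: 47.2
grip_force: 0.0
```

>>> servo_tool(turn=[[0,0,0],[0,0,0]], slide=[[0,0,0],[0,0,0]], gripper=[55,55])

```text
time: 18.25
position: [626.0, 197.0, 195.9]
orientation: [0.0, 0.708, 0.706, 0.0]
contact_force: [0.2, -0.8, 1.1]
width: 46.8
grip_force: 0.0
```

```bash
python3 -c "
from h import *
views(7)"
```

```text
[626.  197.  195.9] 46.8
```

View pics/v7.png

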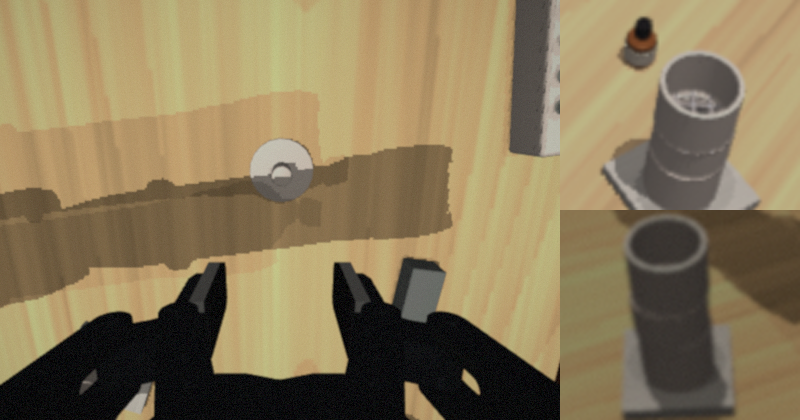

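The tower stands straight with three even joints. The lid disc spans u 250–315, v 138–203, with the knob at about (282,173). The slide box is at (420,290).

```bash
python3 - <<'E'
from h import *
Pw=np.load("Pwrist7.npy")
print("disc",circ(Pw,14,30,250,315,138,203,(627,221)),"knob",onplane(Pw,(282,173),48))
print("box near corner",onplane(Pw,(404,258),30),onplane(Pw,(444,262),30))
a=(193+(666-560)/2.4, 97+(243-210)/2.4); b=(295+(702-560)/2.4,197+84/2.4)
print("tower top",tri(P("scene"),a,P("side"),b))
E
```

```text
disc (array([630.1, 221.3]), array([-0.5,  0.5, -0.5,  0.6])) knob [629.36564662 224.5156685 ]
box near corner [746.12129458 140.16829346] [784.89398899 135.93298387]
tower top [436.43258949  -3.20135179 136.48712501]
```

>>> servo_tool(turn=[[0,0,0],[0,0,0],[0,0,0],[0,0,0],[0,0,0],[0,0,0],[0,0,0],[0,0,0]], slide=[[0.023,0.002,0.02],[0.023,0.002,0.06],[0.023,0.002,0.1],[0.023,0.002,0.13],[0.023,0.002,0.155],[0.023,0.002,0.168],[0.023,0.002,0.173],[0.023,0.002,0.173]], gripper=[55,55,55,55,55,55,55,55])

```text
time: 19.2
position: [628.5, 221.8, 22.7]
orientation: [0.0, 0.707, 0.707, 0.0]
contact_force: [0.6, -0.2, -0.0]
width: 47.1
grip_force: 0.0
```

>>> servo_tool(turn=[[0,0,0],[0,0,0],[0,0,0],[0,0,0],[0,0,0],[0,0,0],[0,0,0],[0,0,0]], slide=[[0,0,0],[0,0,0],[0,0,0],[0,0,0],[0,0,0],[0,0,0],[0,0,0],[0,0,0]], gripper=[40,30,22,15,10,5,5,5], squeeze=30)

```text
time: 20.0
position: [629.0, 222.1, 23.6]
orientation: [0.0, 0.707, 0.707, 0.001]
contact_force: [-1.0, -1.1, 6.4]
width: 17.0
grip_force: 29.6
```

>>> servo_tool(turn=[[0,0,0],[0,0,0],[0,0,0],[0,0,0],[0,0,0],[0,0,0],[0,0,0],[0,0,0]], slide=[[0,0,-0.02],[0,0,-0.06],[0,0,-0.1],[0,0,-0.14],[0,0,-0.165],[-0.02,-0.018,-0.17],[-0.05,-0.044,-0.17],[-0.08,-0.07,-0.17]], gripper=[5,5,5,5,5,5,5,5])

```text
time: 20.8
position: [557.5, 141.0, 191.9]
orientation: [0.0, 0.706, 0.708, -0.0]
contact_force: [0.6, -1.1, -0.3]
width: 16.9
grip_force: 29.4
```

>>> servo_tool(turn=[[0,0,0],[0,0,0],[0,0,0],[0,0,0],[0,0,0],[0,0,0],[0,0,0],[0,0,0]], slide=[[-0.03,-0.025,0],[-0.06,-0.05,0],[-0.09,-0.075,0],[-0.115,-0.1,0],[-0.135,-0.115,0],[-0.145,-0.121,0],[-0.145,-0.121,0],[-0.145,-0.121,0]], gripper=[5,5,5,5,5,5,5,5])

```text
time: 21.6
position: [438.3, -2.2, 192.4]
orientation: [0.0, 0.707, 0.708, 0.001]
contact_force: [1.4, 0.2, -0.3]
width: 16.9
grip_force: 29.5
```

>>> servo_tool(turn=[[0,0,0],[0,0,0],[0,0,0]], slide=[[0,0,0],[0,0,0],[0,0,0]], gripper=[5,5,5])

```text
time: 21.9
position: [437.8, -2.6, 192.1]
orientation: [0.0, 0.706, 0.708, -0.0]
contact_force: [-0.8, 0.1, 0.1]
width: 16.8
grip_force: 29.5
```

```bash
python3 -c "
from h import *
views(8)"
```

```text
[437.8  -2.6 192.1] 16.8
```

View pics/v8.png

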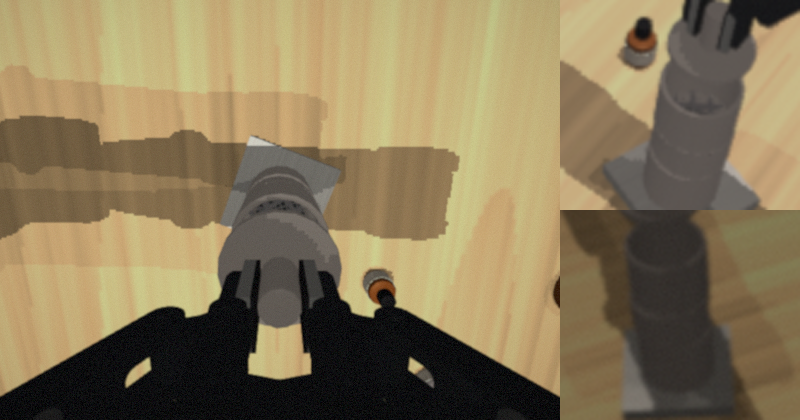

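The lid is held upright over the tower, with its disc at u 218–342. The coarse rim's far edge is at about v 190.

```bash
python3 - <<'E'
from h import *
g=cv2.cvtColor(cv2.imread("pics/wrist8.png"),6).astype(int)
print("col280 v160-235",g[160:235,280].tolist())
for v in (203,210): print(v,"u228-332",g[v,228:332].tolist())
print(g[262,208:228].tolist(),g[262,332:352].tolist())
E
```

```text
col280 v160-235 [108, 111, 115, 108, 111, 101, 91, 80, 77, 80, 76, 80, 82, 91, 107, 103, 91, 83, 69, 79, 83, 78, 77, 78, 75, 84, 78, 79, 76, 79, 74, 78, 82, 99, 117, 116, 112, 108, 94, 85, 75, 68, 66, 62, 55, 55, 62, 64, 56, 56, 74, 83, 89, 110, 112, 112, 111, 109, 108, 111, 110, 108, 98, 92, 89, 92, 92, 90, 93, 92, 96, 91, 90, 94, 93]
203 u228-332 [111, 114, 114, 116, 110, 114, 110, 119, 115, 115, 117, 114, 111, 116, 101, 79, 71, 74, 75, 78, 79, 86, 90, 91, 95, 94, 94, 93, 90, 92, 89, 88, 83, 73, 68, 68, 71, 71, 71, 64, 66, 56, 48, 55, 62, 67, 70, 70, 72, 61, 69, 69, 62, 41, 30, 36, 46, 65, 69, 68, 69, 67, 67, 66, 60, 63, 61, 64, 72, 79, 83, 91, 98, 105, 104, 108, 110, 109, 113, 112, 111, 100, 98, 86, 82, 77, 75, 83, 91, 105, 121, 129, 135, 138, 137, 137, 131, 132, 132, 124, 119, 116, 119, 115]
210 u228-332 [113, 111, 117, 114, 115, 116, 112, 117, 111, 113, 103, 91, 80, 81, 86, 91, 95, 91, 93, 92, 93, 86, 82, 79, 73, 72, 74, 67, 58, 52, 50, 57, 63, 63, 63, 67, 71, 71, 71, 72, 76, 76, 75, 74, 73, 79, 79, 78, 81, 75, 78, 73, 74, 74, 76, 69, 63, 65, 64, 72, 77, 72, 74, 70, 72, 75, 72, 72, 68, 68, 70, 69, 66, 70, 61, 70, 76, 80, 79, 84, 86, 94, 98, 106, 108, 107, 107, 110, 104, 96, 85, 87, 108, 128, 129, 130, 125, 119, 117, 116, 113, 114, 117, 118]
[182, 183, 179, 184, 187, 184, 189, 187, 181, 158, 116, 95, 88, 90, 93, 89, 89, 89, 93, 94] [90, 90, 88, 94, 89, 91, 92, 94, 126, 161, 177, 179, 177, 181, 183, 183, 184, 188, 189, 190]
```

```bash
python3 - <<'E'
from h import *
Pw=np.load("Pwrist8.npy")
for z in (184,181): print("lid",circ(Pw,z,30,218,340.5,222))
print("coarse",circ(Pw,140,30,None,None,193,None),(onplane(Pw,(241,210),140)+onplane(Pw,(318,210),140))/2)
E
```

```text
lid (array([438.8,  -7.6]), array([ 1.8, -1.8, -0.2]))
lid (array([438.8,  -8.4]), array([ 0.6, -0.6, -0.1]))
coarse (array([439.,  -3.]), array([-0.])) [438.96940486  16.9539129 ]
```

```bash
python3 - <<'E'
from h import *
Pw=np.load("Pwrist8.npy")
for z in (184,181): print("lid",circ(Pw,z,30,218,340.5,213))
cv2.imwrite("pics/c8.png",cv2.resize(cv2.imread("pics/wrist8.png")[170:300,200:360],None,fx=4,fy=4,interpolation=cv2.INTER_CUBIC))
E
```

```text
lid (array([438.8,  -3.4]), array([ 2.2, -2.2, -0.2]))
lid (array([438.8,  -4.1]), array([ 1. , -1. , -0.1]))
```

View pics/c8.png

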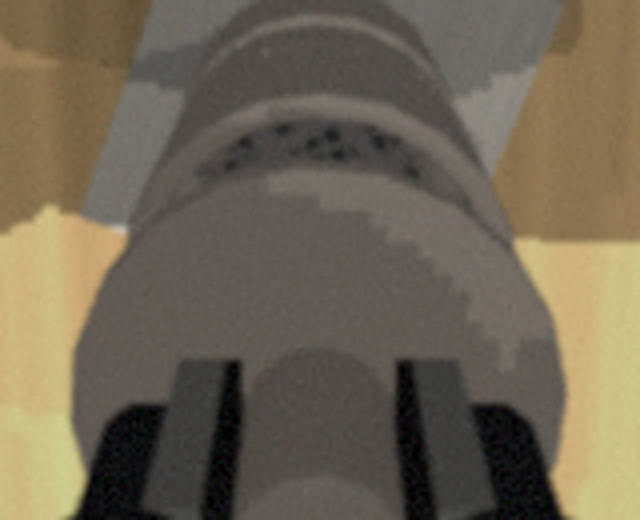

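The crop confirms that the disc's far edge is at v 213 and the brighter band is only a shadow edge. The lid is within about 1 mm of the tower axis, so I lower it.

>>> servo_tool(turn=[[0,0,0],[0,0,0],[0,0,0],[0,0,0],[0,0,0],[0,0,0],[0,0,0]], slide=[[0.001,0,0.01],[0.001,0,0.018],[0.001,0,0.024],[0.001,0,0.029],[0.001,0,0.032],[0.001,0,0.034],[0.001,0,0.034]], gripper=[5,5,5,5,5,5,5])

```text
time: 22.75
position: [437.3, -2.4, 158.1]
orientation: [-0.0, 0.707, 0.707, -0.0]
contact_force: [-1.0, -1.1, 0.0]
width: 16.9
grip_force: 29.5
```

>>> servo_tool(turn=[[0,0,0],[0,0,0],[0,0,0],[0,0,0],[0,0,0]], slide=[[0,0,0.002],[0,0,0.004],[0,0,0.005],[0,0,0.005],[0,0,0.005]], gripper=[5,5,5,5,5])

```text
time: 23.25
position: [438.5, -2.3, 155.4]
orientation: [0.0, 0.707, 0.707, 0.001]
contact_force: [-2.8, 0.4, 11.9]
width: 16.8
grip_force: 30.7
```

>>> servo_tool(turn=[[0,0,0],[0,0,0],[0,0,0],[0,0,0],[0,0,0],[0,0,0],[0,0,0],[0,0,0]], slide=[[0,0,0],[0,0,0],[0,0,0],[0,0,0],[0,0,-0.02],[0,0,-0.05],[0,0,-0.08],[0,0,-0.1]], gripper=[25,35,45,50,50,50,50,50])

```text
time: 24.05
position: [438.1, -2.4, 255.1]
orientation: [0.001, 0.707, 0.707, 0.001]
contact_force: [0.2, -0.1, -0.2]
width: 42.8
grip_force: 0.0
```

>>> servo_tool(turn=[[0,0,0],[0,0,0],[0,0,0],[0,0,0],[0,0,0],[0,0,0]], slide=[[-0.03,0,0],[-0.06,0,0],[-0.09,0,0],[-0.11,0,0],[-0.12,0,0],[-0.12,0,0]], gripper=[50,50,50,50,50,50])

```text
time: 24.65
position: [437.2, -123.5, 253.2]
orientation: [0.0, 0.708, 0.706, -0.0]
contact_force: [-0.3, 0.3, 0.6]
width: 42.6
grip_force: 0.0
```

```bash
python3 -c "
from h import *
views(9)"
```

```text
[ 437.2 -123.5  253.2] 42.6
```

View pics/v9.png

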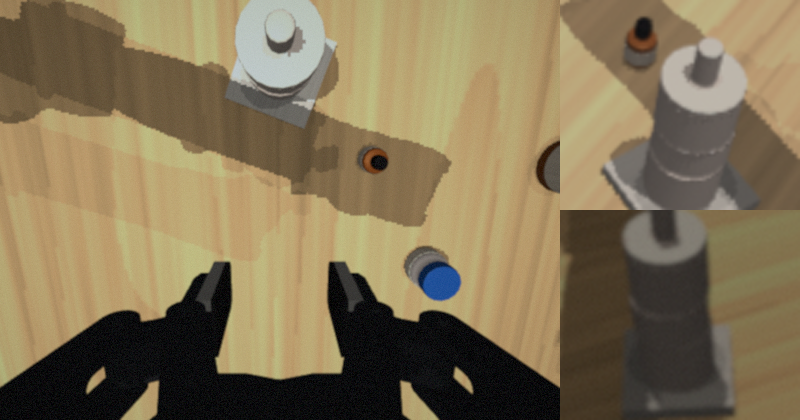

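The tower stands straight with the lid flat on top. The disc is about 2.5 px above the former rim, as its 6 mm thickness predicts. The oil bottle and jar are unmoved and the robot is clear, so I hand the job in.

```bash
python3 -c "
from station import env
print(env.sign_off())"
```

```text
the job is handed in; nothing more can be done
None
```

The tower is assembled in order on the stand (receiver, fine sieve, coarse sieve, lid), each pressed until it met resistance at its seated height. It stands free with the arm clear, and the job was handed in at about 25 s with the jar, bottles and slide box never touched.

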